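# Tuck the spice box's tab under its lip and close it

## Robot

A 6-joint arm with a two-finger parallel gripper is mounted at the origin on the work surface. World frame = base frame: x ahead of the robot, y to its left, z up, the work surface at z = 0. Lengths are in m, angles in rad, forces in N, time in s.
With the tool pointing down it reaches from about 0.3 to 0.775 m from the base axis. Payload 14.6 kg.
Tool frame: the origin (TCP) lies at the very end of the fingers, on their centre line; the grasp point (between the pads) lies 19 mm behind it; z points along the fingers, y is the direction in which the jaws open and shut (so a half turn about z gives the same grasp; the last joint's range is limited). The gripper opens to 94 mm and grips with 3 to 60 N. Pads are 16 mm wide; open, the fingers measure 119 mm over their backs; the gripper's body (75 mm by 177 mm) begins 78 mm behind the grasp point.
Start: joints at [-0.067, 0.3, 1.521, -0, 1.321, -0.067], TCP at [0.55, -0, 0.205] pointing down, gripper open.
Joint ranges: [-3.03, 3.03], [-0.79, 2.21], [0.23, 2.52], [-1.04, 4.18], [0, 3.07], [-2.55, 2.55]. Speed limits (rad/s): [2.22, 2.22, 2.57, 3.14, 3.14, 3.14].

## Interface

Orientations are given as [roll, pitch, yaw] about the fixed x, y, z axes, in that order (R = Rz(yaw) Ry(pitch) Rx(roll)).
In Python, from station import status, camera, ctrl gives the robot as it stands. The module is installed in compiled form; this text tells all that it offers.
- The arm moves only by the shell command python3 -m jog 'ROWS' [FORCE]. ROWS is JSON, a list of rows, each a list of 7 numbers: the shift along the tool's x, y, z each as a share of 1000 mm, from -1 to 1, then the turn, a rotation vector about the tool's x, y, z each as a share of pi/2 rad, from -1 to 1, then the opening, from -1 (shut) to 1 (fully open), so that 0 is half open. A call has 1 to 20 rows; each row is the pose to reach, as a shift and turn from the pose measured when the call began, along the tool's axes at that moment; what a row does not reach only later rows make up. A row lasts 1/10 s, in which the tool goes at most 50 mm and 8.59 degrees, less where a joint would pass 70% of its speed; a pose out of reach is approached as far as the arm can. A call with a number of a shift or a turn outside -1 to 1 is refused whole. A call with a gripper value outside its range is refused whole. The fingers move at their own pace and stop on an object; FORCE is the grip in N (left out, the last holds). Time passes only in rows, so rows that repeat a pose let the fingers close. It gives the time, the measured TCP pose, the force and the opening at its end, in the units of the state.
- status.get_obs(): the state, without advancing time (a new reading comes with each control period).
- camera(name): name is "scene" or "side" or "wrist"; returns a dict with "image" (480x640x3 uint8, red, green, blue), "fx", "fy", "cx", "cy" (pixels), "k1" (the pictures are not rectified: a ray, as slopes to the right and down, at radius r is drawn at 1 + k1 r^2 times it, then the intrinsics apply), "world_from_camera" (4x4, takes a point from camera to world coordinates). Camera axes: x right, y down, z forward; pixel columns grow to the right and rows downward; lengths in m; the calibration is good to about 2 mm. A picture is of the moment at which its call begins. There is no depth.
- ctrl.hand_in(): hands the job in, once; it reports no verdict.
The state is a dict: "time_s": time; "qpos": joint angles; "joint_vel": joint speeds; "tau": joint torques, N m; "ee_pos": TCP position; "eef_rot": TCP orientation; "force": force on the tool from outside, world axes, zero at the start; "moment": the same for the moment, N m; "grip_width": finger opening in m.
Only numpy, scipy, OpenCV 4.12 (cv2) and the standard library are available. Lean on these libraries where they do the work, as an engineer would, in place of code of your own. Each camera call takes 0.05 s, during which the arm holds its last target.

## Task

Close the wooden spice box: with the fingertips, fold the springy hinged tab on its sliding lid over until it is flat, and push it, still held flat, so that its edge slides beneath the steel lip and the lid comes fully home against the red button. Leave the box standing where it is, lift nothing, do not disturb the other things on the table, and come away from everything at the end; the tab must then stay down, held by the lip.

Things in the scene. Friction and masses are not known exactly. Their poses are not given: they have to be found in the camera images.
- box: Open-topped wooden spice box, 260 x 120 mm, 3 kg, loose on the table. Origin: centre of its underside; x along its length towards the lip and button, z up. Walls 54 mm high; side rails up to 71 mm at |y| 51-60 mm, x -130 to 40 mm. A light wooden lid (107 mm wide, 150 long, 5 thick, top at height 61 mm) slides along x between the rails; a tab is hinged to its front edge.
- hinge (a point): Tab's hinge line at the lid's front edge, mid-width, height 58.5 mm, box axes. At box x = 35 mm when the lid is home, else 35 mm minus the lid joint value.
- tab_ridge (a point): Foot of the rear (hinge-side) face of the red ridge across the tab, mid-width, 31 mm from the hinge on the face that is the top when flat. Ridge 6 mm thick, 70 long across the tab, 8 high. A fingertip just behind it both presses the tab flat and pushes the lid towards the lip. Axes turn with the tab: x from hinge to free edge, z out of the top face.
- tab_edge (a point): Middle of the tab's free edge, 75 mm from the hinge, mid-thickness. The tab is 96 mm wide, 5 mm thick; flat, its top is level with the lid's, at height 61 mm. A steep tab folds most easily when pushed over near this edge first; pushed low it may shove the lid along instead.
- lip_mouth (a point): Underside of the fixed steel lip at the rear end of its flat part, mid-width: box x 92 mm, height 64.5 mm (3.5 mm above a flat tab), box axes. Lip 60 mm wide, 5 thick, from here to box x 130 mm; a flared mouth slopes up and back to box x 78 mm, height 78 mm, so an edge up to 8 mm high still enters; a higher one hits it or lies on top. Home, the tab's edge is 18 mm beyond this point.
- lid (a joint): How far the lid is open, m: 0 fully home (hard stop), at most 0.075; starts 0.03 to 0.06. About 3 N of friction; it stays where it is left. The last 3 mm push in the red spring button (14 mm across, beside the lip at box y = -40 mm) with about 1 N.
- tab (a joint): Fold angle of the tab, rad: 0 flat in line with the lid (hard stop), 1.57 upright, more leans back over the lid (at most 2.0); starts 0.8 to 1.7. Stiff sprung hinge: stays anywhere from 0.8 to 1.7, but let go when flat and not beneath the lip it springs up to about 0.6. Pressing it flat takes 0.08 N m, under 4 N just behind the ridge.
- leaf_plate: Empty steel plate shaped like a banana leaf, 300 x 160 mm (with stem 350), 12 mm high, origin under its centre. Leave alone.
- soup_bowl: White ceramic soup bowl, 136 mm across, 60 mm high, origin under its centre. Leave alone.
- spoon: Steel serving spoon, 230 mm long, lying on the table along its x axis. Leave alone.
- jar: Amber spice jar with brass cap, 42 mm across, 75 mm high, standing beside the box, origin under its centre. Leave alone.
- tumbler: Steel tumbler, 56 mm across, 80 mm high, standing beside the box on the other side, origin under its centre. Leave alone.
- shaker: Blue ceramic salt shaker, 40 mm across, 85 mm high, origin under its centre. Leave alone.

How it is judged:
On the way, in this order (a step that is already met when the one before it is completed fails the run):
1. the tab is folded over, nearly flat (value of joint tab below 0.3 rad), for 0.1 s.
2. the lid is home with the tab's edge beneath the lip (value of joint lid below 0.004 m and value of joint tab below 0.1 rad), for 0.2 s.
At the end, for the whole second after the job is handed in: The lid is within 4 mm of fully home, the tab is down within 0.1 rad of flat with its edge at least 12 mm in beneath the lip, and the box stands still within 30 mm of where it began (all of step 2 and x of tab_edge in the frame of lip_mouth above 0.012 m and z of tab_edge in the frame of lip_mouth below 0 m and distance of box from where it was at the start of the episode below 0.03 m and linear speed of box below 0.02 m/s); the robot touches nothing.
It fails at once if the box is lifted, tipped or shoved away (height (world z) of box above 0.012 m or angle between box's own z axis and vertical above 0.1 rad or distance of box from where it was at the start of the episode above 0.05 m).
It fails at once if another thing on the table is moved by more than 30 mm or lifted (distance of any of leaf_plate, soup_bowl, spoon, jar, tumbler, shaker from where it was at the start of the episode above 0.03 m).
It also fails if it takes over 40 s, if anything falls off the work surface, if the arm or the gripper's body presses on something with over 40 N, if the wrist force passes 120 N, or if a joint passes its speed limit or range.

## Working session

There is one attempt and no reset: what is moved stays moved. The work goes in short steps, Python scripts to look and compute and a shell command to move; the robot and the scene stay as the last step left them, time stands still between calls to the robot, and variables do not carry over. Pictures are saved under pics/ and viewed, and the job is handed in when it is done.

```bash
mkdir -p pics; python3 - <<'E'
from station import status,camera,ctrl
import cv2,numpy as np
o=status.get_obs();print(o)
for n in("scene","side","wrist"):
    c=camera(n);cv2.imwrite(f"pics/{n}0.png",c["image"][:,:,::-1]);print(n,c["fx"],c["fy"],c["cx"],c["cy"],c["k1"],c["world_from_camera"].round(3).tolist())
E
```

```text
{'time_s': 0.0, 'qpos': array([-6.66057609e-02,  3.00477946e-01,  1.52159055e+00, -2.08167428e-05,
        1.32068983e+00, -6.66049039e-02]), 'joint_vel': array([-0.00039678,  0.00032868,  0.00027488, -0.0004018 ,  0.00026969,
        0.00051864]), 'tau': array([-1.53750298e-03, -5.31805658e+01, -3.52735734e+01,  7.07558286e-02,
        2.43994006e-02, -4.79655944e-05]), 'ee_pos': array([5.49735118e-01, 6.09630544e-06, 2.04878570e-01]), 'eef_rot': array([-3.14042823e+00, -5.74635678e-05,  1.57080060e+00]), 'force': array([-0.55616999,  0.32315646, -0.37007264]), 'moment': array([ 0.01471958, -0.0097027 ,  0.01523788]), 'grip_width': 0.0943427058621259}
scene 538.1000940992703 538.1000940992703 334.38972829569235 249.5882664547847 -0.07750341858195484 [[-0.816, 0.302, -0.493, 1.227], [0.578, 0.438, -0.688, 0.933], [0.008, -0.847, -0.532, 0.836], [0.0, 0.0, 0.0, 1.0]]
side 522.6514758822755 522.6514758822755 326.91689902267217 242.40937181912338 -0.043923607492668014 [[0.678, -0.53, 0.51, -0.044], [-0.735, -0.494, 0.464, -0.549], [0.006, -0.689, -0.725, 0.935], [0.0, 0.0, 0.0, 1.0]]
wrist 346.43028151503364 346.43028151503364 321.85330586058706 242.63267979461585 -0.02224737623399862 [[1.0, -0.0, -0.001, 0.55], [-0.001, -0.972, -0.236, 0.069], [-0.001, 0.236, -0.972, 0.384], [0.0, 0.0, 0.0, 1.0]]
```

View pics/scene0.png

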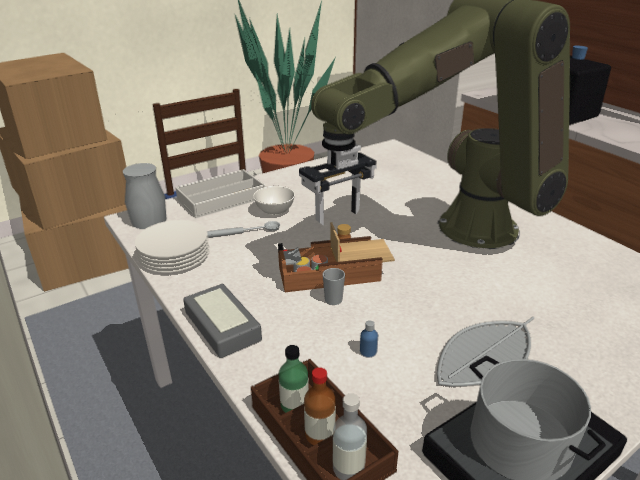

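View pics/side0.png

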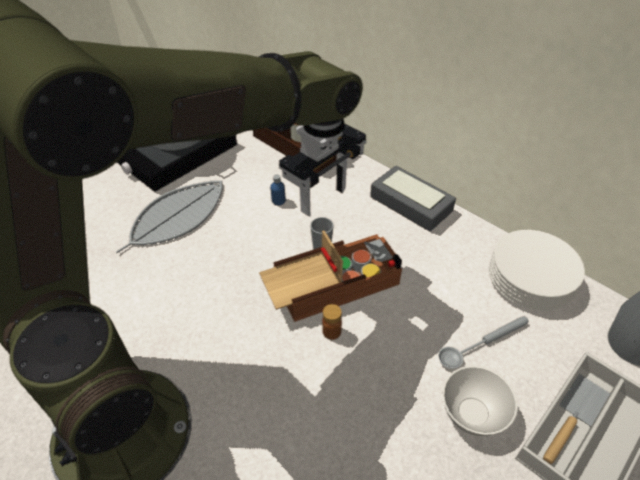

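View pics/wrist0.png

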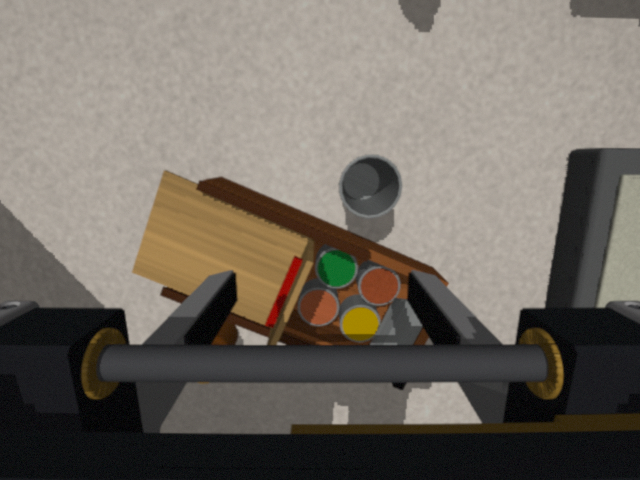

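The wrist view shows the box near the image centre, its lip end towards the lower right (~420,330), and the tab nearly upright at about (300,290). The tumbler is at (370,185) and the jar is hidden behind the left finger. I'll enlarge the other two views.

```bash
python3 - <<'E'
import cv2
a=cv2.imread("pics/side0.png")[205:345,245:420];cv2.imwrite("pics/side0c.png",cv2.resize(a,None,fx=4.5,fy=4.28,interpolation=cv2.INTER_CUBIC)[:, :788])
a=cv2.imread("pics/scene0.png")[215:310,265:405];cv2.imwrite("pics/scene0c.png",cv2.resize(a,None,fx=5,fy=5,interpolation=cv2.INTER_CUBIC))
E
```

```text
(no output)
```

View pics/side0c.png

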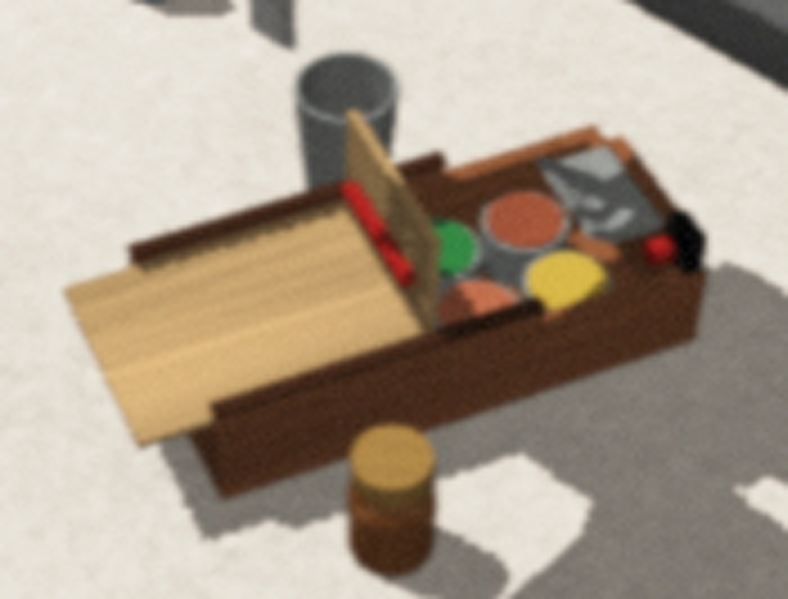

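View pics/scene0c.png

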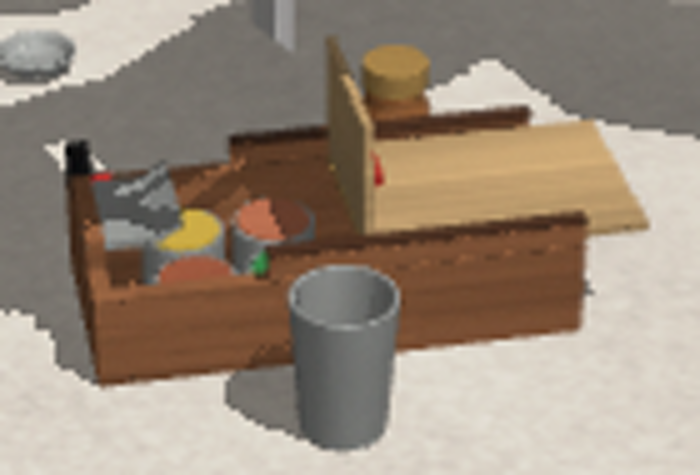

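```bash
cat > h.py <<'E'
import numpy as np,json,cv2
from scipy.optimize import least_squares
def proj(c,P):
    M=np.linalg.inv(np.array(c["world_from_camera"]));p=np.atleast_2d(P)@M[:3,:3].T+M[:3,3]
    s=p[:,:2]/p[:,2:];s=s*(1+c["k1"]*(s**2).sum(1,keepdims=True))
    return s*[c["fx"],c["fy"]]+[c["cx"],c["cy"]]
def w(b,P):
    P=np.atleast_2d(P);cy,sy=np.cos(b[2]),np.sin(b[2])
    return np.c_[b[0]+cy*P[:,0]-sy*P[:,1],b[1]+sy*P[:,0]+cy*P[:,1],P[:,2]]
def tabp(q,t,d,y,h=0): # d along tab, h out of mid-thickness, top +2.5
    return [.035-q+d*np.cos(t)-h*np.sin(t),y,.0585+d*np.sin(t)+h*np.cos(t)]
E
cat > fit.py <<'E'
from h import *
from station import camera
S=camera("side");C=camera("scene")
def s(u,v):return [245+u/4.5,205+v/4.28]
def c(u,v):return [265+u/5,215+v/5]
def pts(p):
    b=p[:3];q,t=p[3:]
    L=-.115-q
    side=[[-.13,-.06,0],[.13,-.06,0],[L,-.0535,.061],[L,.0535,.061],tabp(q,t,0,-.048,0),tabp(q,t,.075,-.048,0),tabp(q,t,.075,.048,0)]
    sc=[[.13,.06,0],[-.13,.06,0],[L,.0535,.061],[L,-.0535,.061],tabp(q,t,0,.048,0),tabp(q,t,.075,.048),tabp(q,t,.075,-.048)]
    return w(b,side),w(b,sc)
ms=np.array([s(225,495),s(695,338),s(140,438),s(66,290),s(430,330),s(438,245),s(352,112)])
mc=np.array([c(103,385),c(582,328),c(647,228),c(597,122),c(370,230),c(367,123),c(333,40)])
def f(p):
    a,b=pts(p);return np.r_[(proj(S,a)-ms).ravel(),(proj(C,b)-mc).ravel()]
r=least_squares(f,[.5,.0,-.4,.045,1.4],loss="soft_l1");print(r.x.round(4));print(r.fun.reshape(-1,2).round(1).tolist())
E
python3 fit.py
```

```text
[ 0.5351 -0.0556 -0.4088  0.0503  1.5628]
[[-0.8, 0.9], [0.0, 0.0], [-0.2, 0.4], [-0.6, -1.2], [0.1, 1.9], [-0.5, -1.5], [-0.1, -0.8], [-1.0, -0.0], [-0.3, 0.0], [0.1, -1.8], [-1.3, -1.0], [-0.4, 3.7], [0.3, 0.4], [-0.5, -1.2]]
```

The fit agrees to about 1–2 px: box at (0.535, -0.056), yaw -0.41, lid 0.050, tab 1.56 (upright). I'll shut the fingers and line the tool up with the box, above and behind the tab.

```bash
python3 -m jog '[[-0.034,-0.065,0,0,0,-0.1,-1],[-0.034,-0.065,0,0,0,-0.2,-1],[-0.034,-0.065,0,0,0,-0.3,-1],[-0.034,-0.065,0,0,0,-0.4,-1],[-0.034,-0.065,0,0,0,-0.5,-1],[-0.034,-0.065,0,0,0,-0.6,-1],[-0.034,-0.065,0,0,0,-0.7,-1],[-0.034,-0.065,0,0,0,-0.74,-1],[-0.034,-0.065,0,0,0,-0.74,-1],[-0.034,-0.065,0,0,0,-0.74,-1],[-0.034,-0.065,0,0,0,-0.74,-1],[-0.034,-0.065,0,0,0,-0.74,-1]]' 20
python3 - <<'E'
from station import camera
import cv2
for n in("side","wrist"):
    cv2.imwrite(f"pics/{n}1.png",camera(n)["image"][:,:,::-1])
E
```

```text
time_s: 1.45
ee_pos: [0.4849, -0.034, 0.2052]
eef_rot: [-3.141, -0.001, 2.732]
force: [0.3, -0.1, 0.4]
grip_width: 0.0021
```

View pics/wrist1.png

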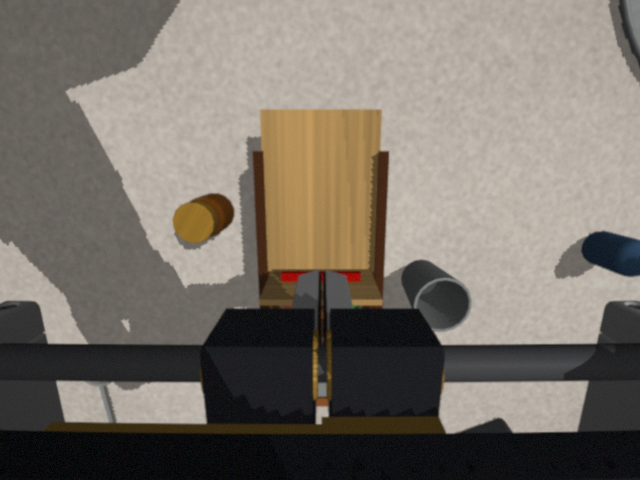

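View pics/side1.png

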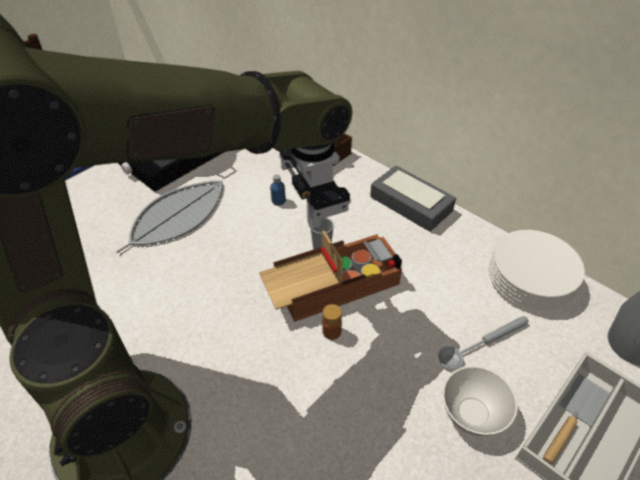

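The wrist view shows the tool lined up with the box: lid edges vertical, ridge at row 276, centred near column 321. I'll come down behind the tab's upper part.

```bash
python3 -m jog '[[0,0,0.04,0,0,0,-1],[0,0,0.08,0,0,0,-1],[0,0,0.095,0,0,0,-1],[0,0,0.095,0,0,0,-1]]'
python3 - <<'E'
from station import camera
from h import *
b=[.5351,-.0556,-.4088];q=.0503;t=1.56
W=camera("wrist");im=W["image"][:,:,::-1].copy()
P=[[-.115-q,.0535,.061],[-.115-q,-.0535,.061],tabp(q,t,.031,.035,.0025),tabp(q,t,.031,-.035,.0025),tabp(q,t,.075,.048),tabp(q,t,.075,-.048),[-.13,.06,.071],[-.13,-.06,.071]]
for u in proj(W,w(b,P)): cv2.circle(im,tuple(int(round(x)) for x in u),3,(255,0,255),1)
cv2.imwrite("pics/w2.png",im)
cv2.imwrite("pics/s2.png",cv2.resize(camera("side")["image"][200:320,240:400,::-1],None,fx=5,fy=5))
E
```

```text
time_s: 1.95
ee_pos: [0.4837, -0.0338, 0.1083]
eef_rot: [-3.14, -0.004, 2.732]
force: [-0.4, -0.2, 0.6]
grip_width: 0.0008
```

View pics/w2.png

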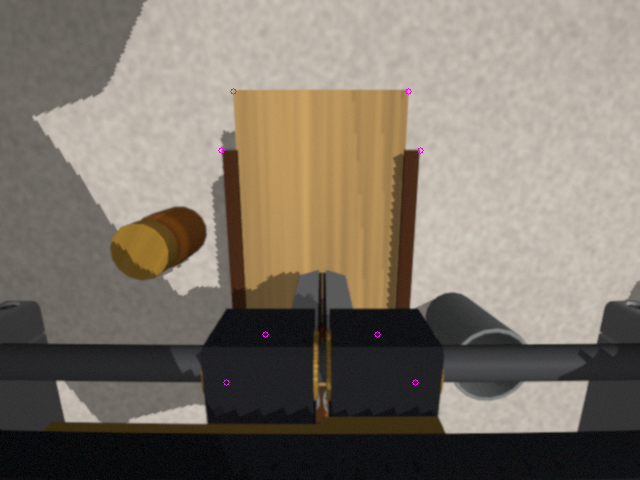

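View pics/s2.png

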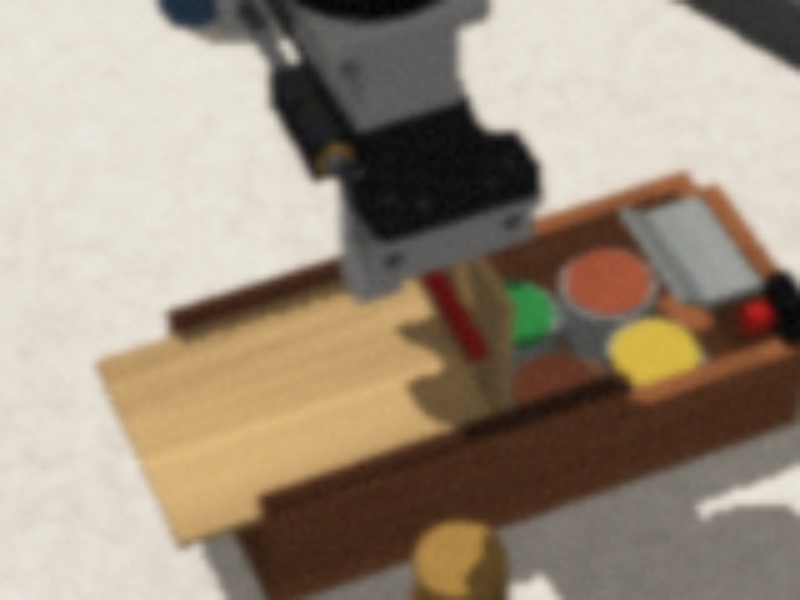

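The projected fit points lie on the lid and rail corners within 2 px. I'm not sure of the finger's shape along box x, so I'll look from the scene camera.

```bash
python3 - <<'E'
from station import camera
from h import *
C=camera("scene");a=C["image"][:,:,::-1].copy()
S=camera("side");s=S["image"][:,:,::-1].copy()
b=[.5351,-.0556,-.4088]
for X in [-.063,-.047]:
  for z in (.108,.205):
    for Y in(-.0125,.0125):
      for I,K in((a,C),(s,S)):
        u=proj(K,w(b,[[X,Y,z]]))[0];I[int(round(u[1])),int(round(u[0]))]=(255,0,255)
cv2.imwrite("pics/c3.png",cv2.resize(a[150:300,270:420],None,fx=4,fy=4,interpolation=0))
cv2.imwrite("pics/s3.png",cv2.resize(s[170:290,270:400],None,fx=5,fy=5,interpolation=0))
E
```

```text
(no output)
```

View pics/c3.png

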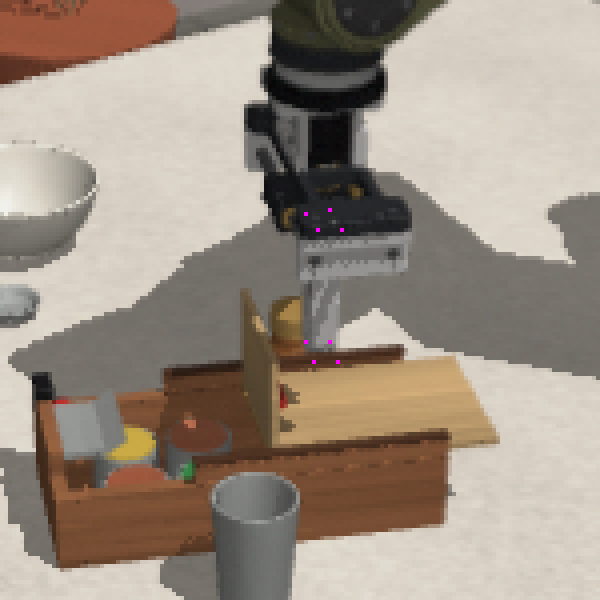

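View pics/s3.png

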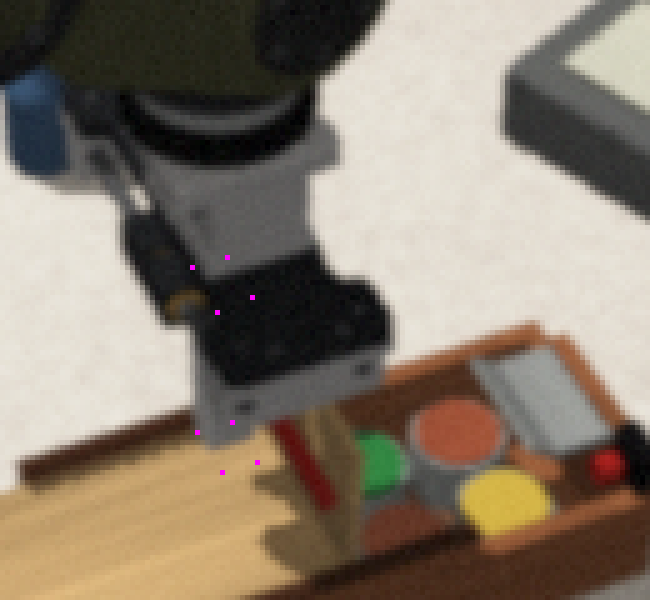

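The fingers are 16 mm prongs, with carriers about 55 mm above the tip, so the tab and lip stay clear of them. Now I'll push the tab over near its edge.

```bash
python3 -m jog '[[-0.02,0,0,0,0,0,-1],[-0.03,0,0,0,0,0,-1],[-0.04,0,0,0,0,0,-1],[-0.05,0,0,0,0,0,-1],[-0.06,0,0,0,0,0,-1],[-0.06,0,0,0,0,0,-1]]'
python3 - <<'E'
from station import camera
import cv2
cv2.imwrite("pics/s4.png",cv2.resize(camera("side")["image"][200:320,240:420,::-1],None,fx=4,fy=4))
cv2.imwrite("pics/c4.png",cv2.resize(camera("scene")["image"][170:320,260:420,::-1],None,fx=4,fy=4))
E
```

```text
time_s: 2.75
ee_pos: [0.5414, -0.0584, 0.1115]
eef_rot: [3.141, 0.002, 2.732]
force: [0.2, 0.5, 0.2]
grip_width: 0.0005
```

View pics/s4.png

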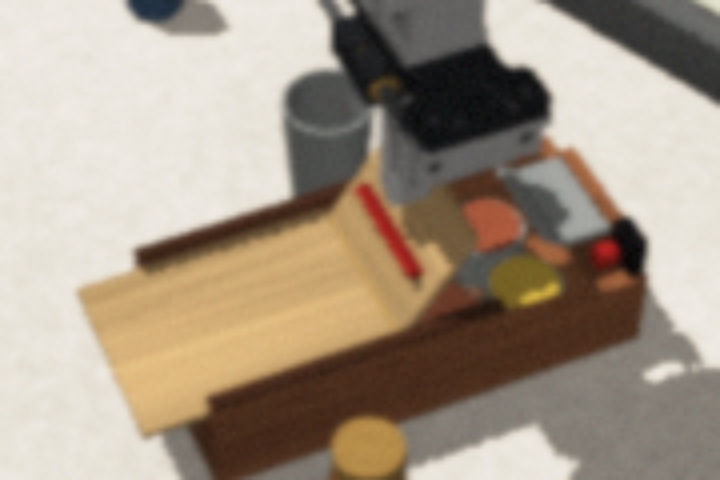

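View pics/c4.png

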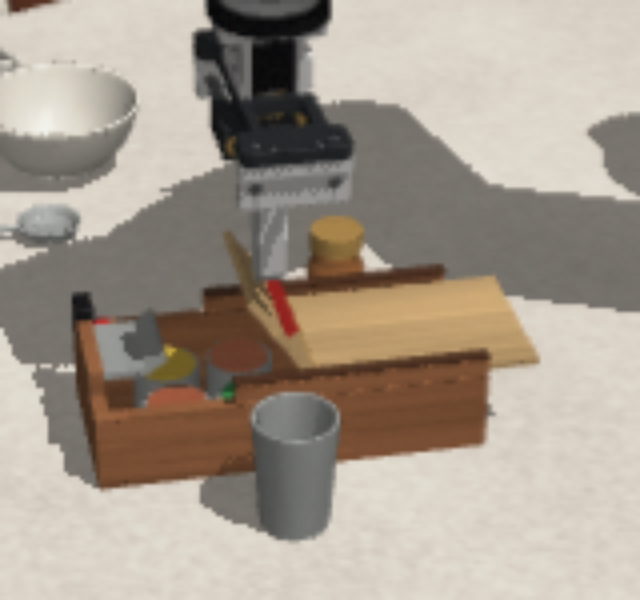

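The tab is now at about 1.0 rad and the lid hasn't moved visibly. I'll fold it a little further, back off upwards and re-measure.

```bash
python3 -m jog '[[-0.01,0,0.006,0,0,0,-1],[-0.02,0,0.012,0,0,0,-1],[-0.02,0,0.012,0,0,0,-1],[0,0,-0.02,0,0,0,-1],[0.04,0,-0.03,0,0,0,-1],[0.06,0,-0.03,0,0,0,-1],[0.06,0,-0.03,0,0,0,-1]]'
python3 - <<'E'
from station import camera
import cv2
cv2.imwrite("pics/s5.png",cv2.resize(camera("side")["image"][215:320,260:420,::-1],None,fx=5,fy=5,interpolation=2))
cv2.imwrite("pics/c5.png",cv2.resize(camera("scene")["image"][205:305,265:405,::-1],None,fx=5,fy=5,interpolation=2))
E
```

```text
time_s: 3.55
ee_pos: [0.4842, -0.0334, 0.1419]
eef_rot: [3.141, 0.002, 2.733]
force: [0.8, -0.2, 0.8]
grip_width: 0.0002
```

View pics/s5.png

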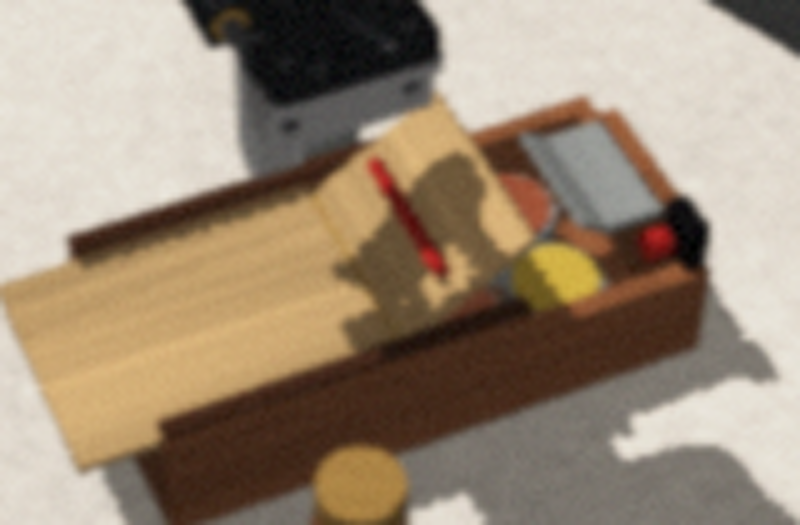

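View pics/c5.png

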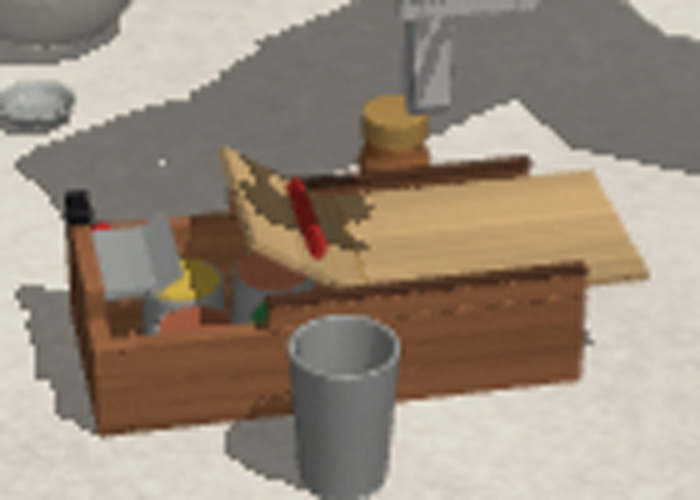

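```bash
python3 - <<'E'
from h import *
from station import camera
S=camera("side");C=camera("scene");b=[.5351,-.0556,-.4088]
def pr(q,t):
    return np.r_[proj(S,w(b,[tabp(q,t,.075,.048,.0025),tabp(q,t,.075,-.048,.0025)])),proj(C,w(b,[tabp(q,t,.075,-.048,.0025),tabp(q,t,.075,.048,0),tabp(q,t,.034,-.035,.0105),tabp(q,t,.034,.035,.0105)]))]
m=np.array([[260+435/5,215+98/5],[260+530/5,215+240/5],[265+222/5,205+148/5],[265+245/5,205+243/5],[265+293/5,205+180/5],[265+318/5,205+253/5]])
r=least_squares(lambda p:(pr(*p)-m).ravel(),[.05,.7],loss="soft_l1");print(r.x,r.fun.reshape(-1,2).round(1).tolist())
q,t=r.x
print("ridge foot",tabp(q,t,.031,0,.0025),"edge",tabp(q,t,.075,0))
E
```

```text
[0.05232605 0.54536554] [[0.6, -1.2], [1.0, -0.1], [-0.3, 0.3], [0.9, 1.0], [0.7, -0.5], [0.9, -1.3]]
ridge foot [np.float64(0.007880196240064643), 0, np.float64(0.07671799416199035)] edge [np.float64(0.046794282988057226), 0, np.float64(0.09740479798881937)]
```

The tab rests at about 0.55 rad with the lid still at ~0.05 open. Next I'll go down just behind the ridge.

```bash
python3 -m jog '[[-0.03,0,0.01,0,0,0,-1],[-0.05,0,0.02,0,0,0,-1],[-0.05,0,0.04,0,0,0,-1],[-0.05,0,0.055,0,0,0,-1],[-0.05,0,0.065,0,0,0,-1],[-0.05,0,0.07,0,0,0,-1],[-0.05,0,0.07,0,0,0,-1]]'
python3 - <<'E'
from station import camera,status
import cv2
o=status.get_obs();print(o["ee_pos"],o["force"])
cv2.imwrite("pics/s6.png",cv2.resize(camera("side")["image"][215:320,260:420,::-1],None,fx=5,fy=5,interpolation=2))
cv2.imwrite("pics/c6.png",cv2.resize(camera("scene")["image"][205:305,265:405,::-1],None,fx=5,fy=5,interpolation=2))
E
```

```text
time_s: 4.45
ee_pos: [0.5321, -0.0544, 0.071]
eef_rot: [3.141, 0.001, 2.732]
force: [0.7, 0.2, 0.2]
grip_width: 0.0005
[ 0.53212493 -0.05443171  0.07096156] [0.67946685 0.1818072  0.2286242 ]
```

View pics/s6.png

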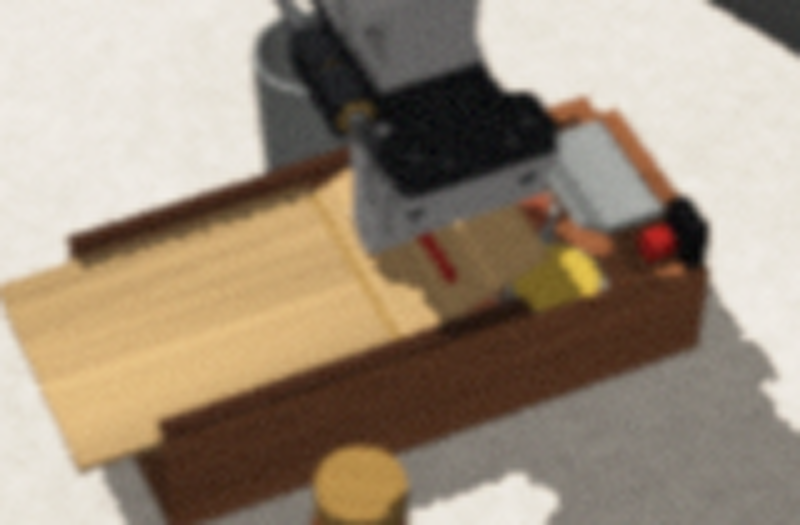

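View pics/c6.png

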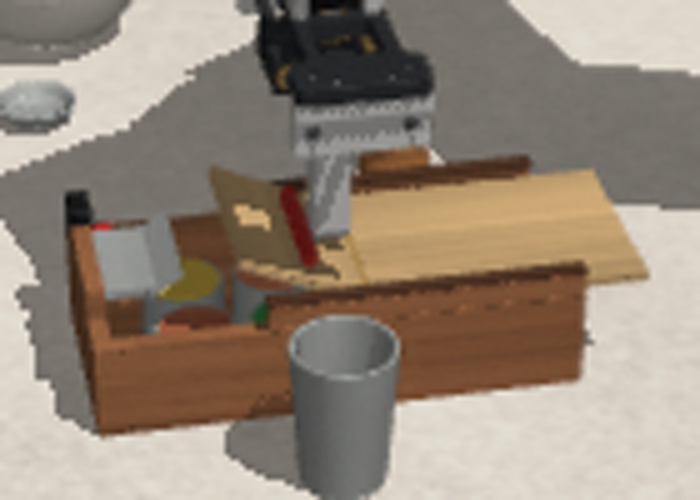

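The tip sits on the tab just behind the ridge, and the tab is partly folded. I'll press it flat and move up against the ridge.

```bash
python3 -m jog '[[0,0,0.004,0,0,0,-1],[-0.002,0,0.007,0,0,0,-1],[-0.004,0,0.009,0,0,0,-1],[-0.007,0,0.011,0,0,0,-1],[-0.009,0,0.012,0,0,0,-1],[-0.009,0,0.012,0,0,0,-1]]'
python3 - <<'E'
from station import camera,status
import cv2
o=status.get_obs();print(o["ee_pos"],o["force"])
cv2.imwrite("pics/s7.png",cv2.resize(camera("side")["image"][215:320,260:420,::-1],None,fx=5,fy=5,interpolation=2))
cv2.imwrite("pics/c7.png",cv2.resize(camera("scene")["image"][205:305,265:405,::-1],None,fx=5,fy=5,interpolation=2))
E
```

```text
time_s: 5.15
ee_pos: [0.5419, -0.0585, 0.061]
eef_rot: [3.141, 0.005, 2.732]
force: [-0.3, -0.8, 12.0]
grip_width: 0.0002
[ 0.54186822 -0.0584501   0.06101936] [-0.27397492 -0.78865487 11.97984784]
```

View pics/s7.png

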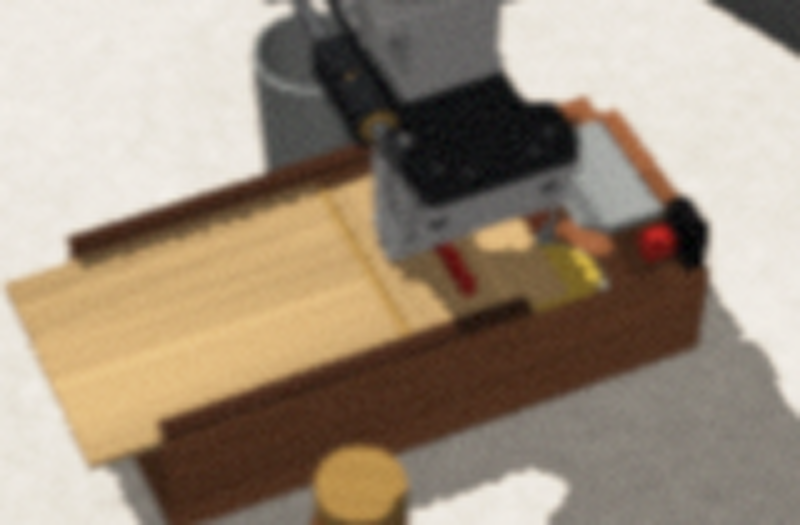

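View pics/c7.png

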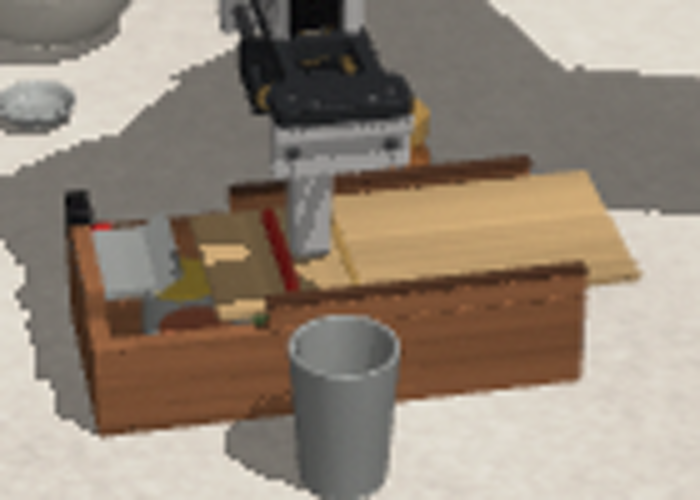

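The tab is flat (tip z 61.0 mm, pressing 12 N) and the lid has moved about 4 mm. I'll push forward, still held down.

```bash
python3 -m jog '[[-0.006,0,0.0015,0,0,0,-1],[-0.012,0,0.0015,0,0,0,-1],[-0.018,0,0.0015,0,0,0,-1],[-0.024,0,0.0015,0,0,0,-1],[-0.03,0,0.0015,0,0,0,-1],[-0.03,0,0.0015,0,0,0,-1]]'
python3 - <<'E'
from station import camera,status
import cv2
o=status.get_obs();print(o["ee_pos"],o["force"])
cv2.imwrite("pics/s8.png",cv2.resize(camera("side")["image"][215:320,260:420,::-1],None,fx=5,fy=5,interpolation=2))
cv2.imwrite("pics/c8.png",cv2.resize(camera("scene")["image"][205:305,265:405,::-1],None,fx=5,fy=5,interpolation=2))
E
```

```text
time_s: 5.85
ee_pos: [0.571, -0.0711, 0.0611]
eef_rot: [3.14, 0.008, 2.731]
force: [1.2, -2.3, 12.0]
grip_width: 0.0002
[ 0.57103711 -0.07110508  0.06105923] [ 1.18231234 -2.26525114 12.03929052]
```

View pics/s8.png

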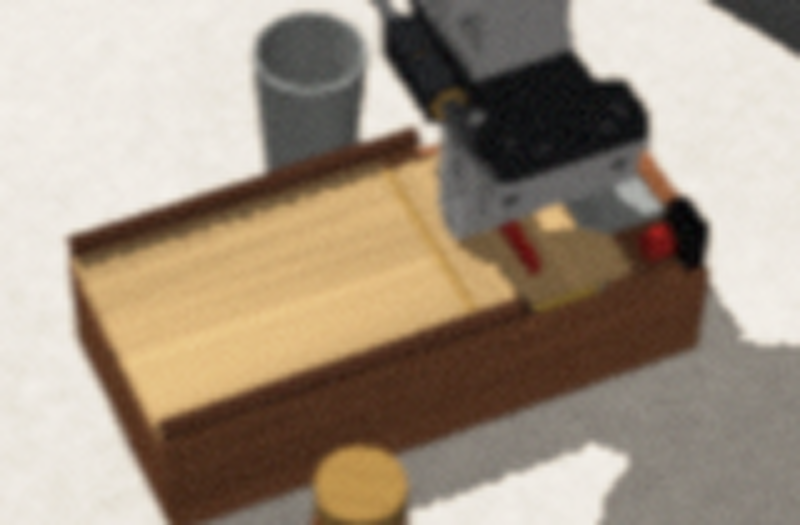

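View pics/c8.png

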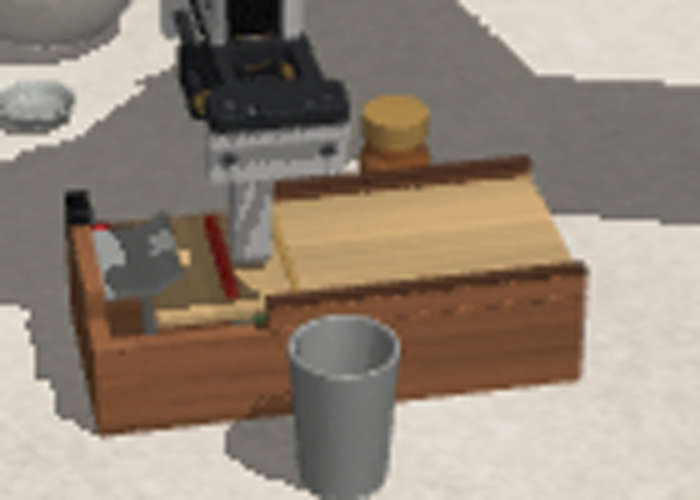

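The lid has closed to roughly 0.018 with the tab edge entering beneath the flare. The box hasn't moved. I'll carry on to the stop.

```bash
python3 -m jog '[[-0.005,0,0.0012,0,0,0,-1],[-0.01,0,0.0012,0,0,0,-1],[-0.014,0,0.0012,0,0,0,-1],[-0.017,0,0.0012,0,0,0,-1],[-0.019,0,0.0012,0,0,0,-1],[-0.019,0,0.0012,0,0,0,-1]]'
python3 - <<'E'
from station import camera,status
import cv2
o=status.get_obs();print(o["ee_pos"],o["force"])
p=o["ee_pos"];print((p[0]-.5351)*.9176-(p[1]+.0556)*.3975)
cv2.imwrite("pics/s9.png",cv2.resize(camera("side")["image"][215:320,260:420,::-1],None,fx=5,fy=5,interpolation=2))
cv2.imwrite("pics/c9.png",cv2.resize(camera("scene")["image"][205:305,265:405,::-1],None,fx=5,fy=5,interpolation=2))
E
```

```text
time_s: 6.55
ee_pos: [0.5877, -0.0783, 0.0608]
eef_rot: [3.14, 0.006, 2.732]
force: [-13.3, 3.7, 16.9]
grip_width: 0.0006
[ 0.58772963 -0.07829752  0.0607664 ] [-13.25799748   3.74650942  16.90712163]
0.05731521186150259
```

View pics/s9.png

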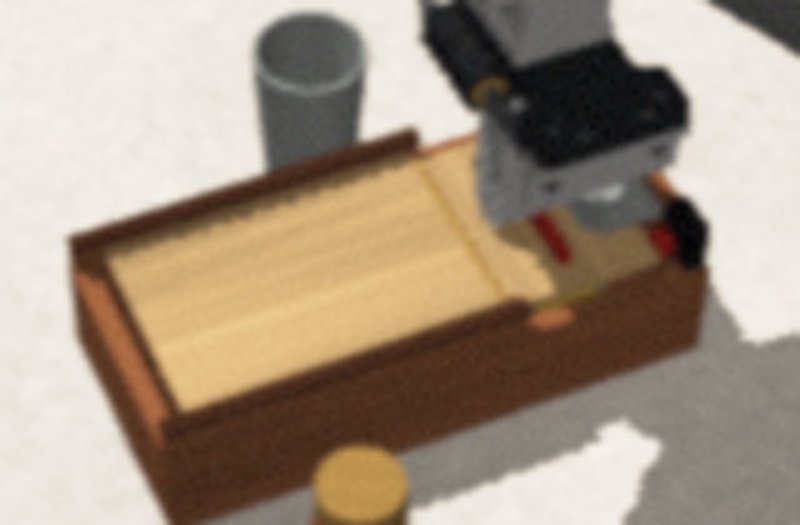

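View pics/c9.png

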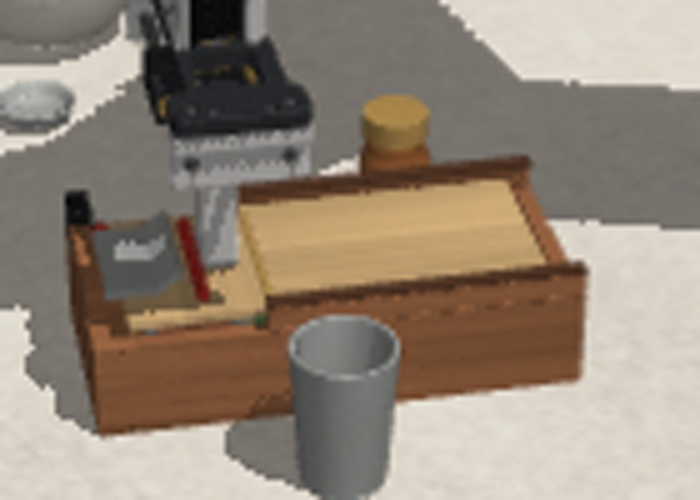

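The force along the box axis has risen to 13 N and the tip is at box x 57.3 mm (58 expected when home), so the lid is against its stop. I'll hold briefly, ease off, then lift straight up.

```bash
python3 -m jog '[[-0.001,0,0.001,0,0,0,-1],[-0.001,0,0.001,0,0,0,-1],[-0.001,0,0.001,0,0,0,-1],[0.0,0,0,0,0,0,-1],[0.0005,0,-0.004,0,0,0,-1],[0.001,0,-0.01,0,0,0,-1],[0.002,0,-0.03,0,0,0,-1],[0.01,0,-0.07,0,0,0,-1],[0.05,0,-0.11,0,0,0,-1],[0.1,0,-0.13,0,0,0,-1],[0.15,0,-0.13,0,0,0,-1],[0.15,0,-0.13,0,0,0,-1],[0.15,0,-0.13,0,0,0,-1]]'
python3 - <<'E'
from station import camera,status
import cv2
o=status.get_obs();print(o["ee_pos"],o["force"])
cv2.imwrite("pics/s10.png",cv2.resize(camera("side")["image"][215:320,260:420,::-1],None,fx=5,fy=5,interpolation=2))
cv2.imwrite("pics/c10.png",cv2.resize(camera("scene")["image"][205:305,265:405,::-1],None,fx=5,fy=5,interpolation=2))
cv2.imwrite("pics/w10.png",camera("wrist")["image"][:,:,::-1])
E
```

```text
time_s: 7.95
ee_pos: [0.4491, -0.018, 0.1908]
eef_rot: [3.14, 0.008, 2.732]
force: [0.2, -0.6, -0.8]
grip_width: 0.0005
[ 0.44914276 -0.01801836  0.19077911] [ 0.1765313  -0.64372154 -0.81008291]
```

View pics/s10.png

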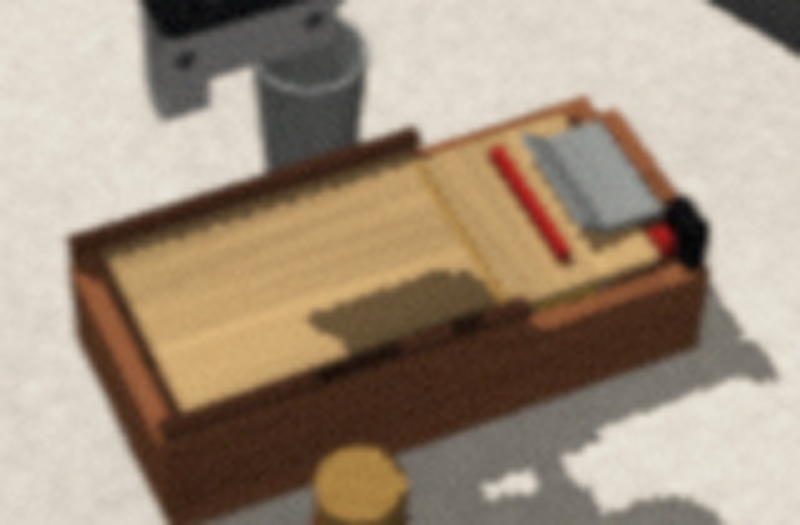

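View pics/c10.png

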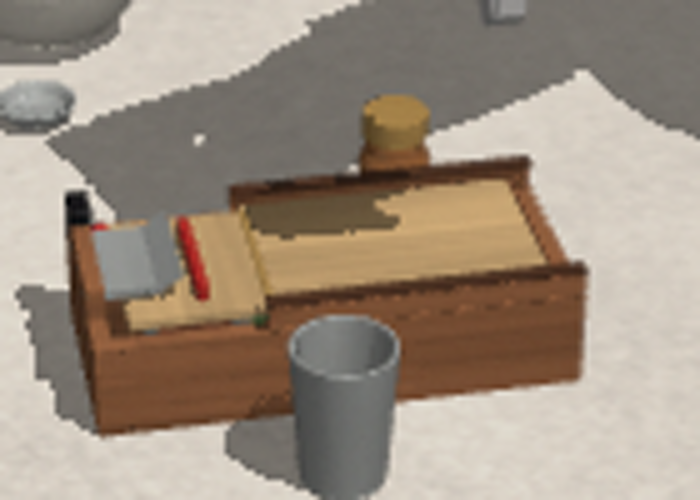

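View pics/w10.png

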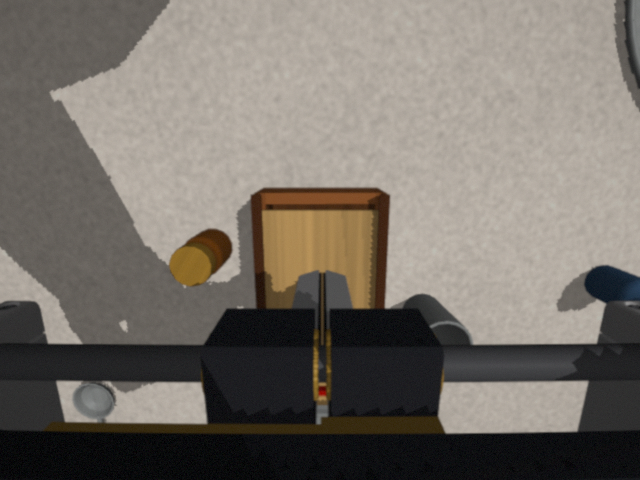

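The tab lies beneath the lip, with the ridge at side-crop (530,205) and the edge under the plate. The lid's rear edge has moved inside the rails. I'll measure the lid opening before handing in.

```bash
python3 - <<'E'
from h import *
from station import camera
S=camera("side");C=camera("scene");b=[.5351,-.0556,-.4088]
def pr(q,t):
    L=-.115-q
    return np.r_[proj(S,w(b,[tabp(q,t,.031,.035,.0105),tabp(q,t,.031,-.035,.0105),[L,-.0535,.061]])),proj(C,w(b,[tabp(q,t,.034,-.035,.0105),tabp(q,t,.034,.035,.0105),[L,.051,.061]]))]
m=np.array([[260+493/5,215+149/5],[260+563/5,215+258/5],[260+180/5,215+411/5],[265+183/5,205+220/5],[265+205/5,205+296/5],[265+552/5,205+265/5]])
r=least_squares(lambda p:(pr(*p)-m).ravel(),[.0,.0],loss="soft_l1");print(r.x,r.fun.reshape(-1,2).round(1).tolist())
E
```

```text
[ 0.00030586 -0.13688856] [[-0.6, 0.4], [-0.6, -0.2], [2.4, 2.8], [-0.4, 0.5], [-0.6, -0.6], [0.7, 2.4]]
```

```bash
python3 -c "
from station import ctrl,status
print(ctrl.hand_in());print(status.get_obs()['force'])"
```

```text
the job is handed in; nothing more can be done
None
the job is handed in; nothing more can be done
```

The spice box looks closed and the job is handed in; no verdict came back. With the fingers shut, I pushed the tab over near its edge, then pressed it flat just behind the ridge. Still held down, I slid it beneath the lip until the lid hit its stop (13 N along the box axis), then lifted clear at about 8 s.

**What the last checks showed:**
- **Lid:** it measured about 0.3 mm from fully home, with an estimated uncertainty of 1 mm.
- **Tab:** the pictures show it down with its edge beneath the lip after release. The same fit gave a tab angle of -0.14 rad. That is past the flat stop, so it can't be right; I put it down to 2–3 px of reading error. I judged the tab flat from the pictures and because the lip allows it only about 0.06 rad.
- **Box and other things:** the box showed no visible movement. The jar and tumbler also look unmoved, and the arm went nowhere near the rest.
- **Robot:** it stands clear, with less than about 1 N on the tool.

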